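# Meter one brass bushing out of the two-cell slide-gate hopper

## Task

Let a single brass bushing drop into the tray under the rectangular two-cell hopper: pull its bottom slide gate about half-way out by the black block handle, so that only the far cell empties, then push the gate fully home and let go. The other bushing must stay in its cell. The empty round hopper beside it, which has a similar handle, is not needed.

Things in the scene. Friction and masses are not known exactly. Their poses are not given: they have to be found in the camera images.
- gate (a joint): Bottom slide gate of the rectangular two-cell hopper: m pulled out. 0 = fully home (stop), 0.10 = fully out. Slides level with a drag of about 2 N, no spring; may start a few mm ajar. Pulling uncovers the far cell first (away from the handle), wholly from 42 mm; up to 54 mm its edge is under the 12 mm divider; the near bushing drops only beyond about 65 mm. Half-way, about 48 mm, is right.
- gate_knob (a point): Grip point of the gate's handle, an upright black block 20 x 20 mm, 45 mm tall, on a steel tongue 30 mm wide whose top is 80 mm above the table. The point is on its vertical axis, 20 mm below its top (105 mm above the table). x points level into the hopper (push), -x is the pull; z up; faces square to x, y. Hopper front wall 65 mm along +x when shut, its top 150 mm above the table.
- bushing_far_center (a point): Centre of the brass bushing in the far cell (away from the handle): a cylinder 32 mm in diameter, 28 mm tall, upright on the gate at the start, centre 94 mm above the table. It must drop into the tray, a steel pan under the hopper, floor 4 mm above the table, rim 18 mm. The hopper is aluminium, 100 mm long, 48 mm wide (80 mm over its flared lips).
- bushing_near_center (a point): Centre of the like bushing in the near cell (next to the handle), 52 mm from the far one. It must stay in the hopper. Each cell is 40 x 40 mm and open on top.
Not all that is in view belongs to the job. What is shaped like the part that bears bushing_far_center but pink is not meant. What is shaped like the part that bears bushing_near_center but orange is not meant.

How it is judged:
On the way:
1. with the gate drawn out, the far cell's bushing has dropped into the tray and the near one is still in its cell (height (world z) of bushing_far_center below 0.045 m and height (world z) of bushing_near_center above 0.075 m and horizontal distance between bushing_far_center and bushing_near_center below 0.16 m and value of joint gate above 0.02 m), for 0.1 s.
At the end, for the whole second after the job is handed in: The gate is shut (less than 10 mm out) and still, the far cell's bushing lies in the tray under the hopper (its centre lower than 45 mm above the table and within 160 mm of the other bushing, seen from above), and the near cell's bushing is still in the hopper (centre higher than 75 mm) (height (world z) of bushing_far_center below 0.045 m and height (world z) of bushing_near_center above 0.075 m and horizontal distance between bushing_far_center and bushing_near_center below 0.16 m and value of joint gate below 0.01 m and velocity of joint gate below 0.01 m/s); the robot touches nothing.
It fails at once if the near cell's bushing is let out as well (height (world z) of bushing_near_center below 0.06 m).
It also fails if it takes over 35 s, if anything falls off the work surface, if the arm or the gripper's body presses on something with over 40 N, if the wrist force passes 120 N, or if a joint passes its speed limit or range.

## Robot

A 7-joint arm with a two-finger parallel gripper is mounted at the origin on the work surface. World frame = base frame: x ahead of the robot, y to its left, z up, the work surface at z = 0. Lengths are in m, angles in rad, forces in N, time in s.
With the tool pointing down it reaches from about 0.425 to 0.925 m from the base axis. Payload 6.8 kg.
Tool frame: the origin (TCP) lies at the very end of the fingers, on their centre line; the grasp point (between the pads) lies 19 mm behind it; z points along the fingers, y is the line along which they close (so a half turn about z gives the same grasp; the last joint's range is limited). The gripper opens to 88 mm and grips with 3 to 60 N. Pads are 20 mm wide; open, the fingers measure 115 mm over their backs; the gripper's body (75 mm by 178 mm) begins 61 mm behind the grasp point.
Start: joints at [1.115, 0.477, 0.022, 1.555, -0.011, 1.109, -0.083], TCP at [0.23, -0.635, 0.223] pointing down, gripper open.
Joint ranges: [-2.96, 2.96], [-0.34, 2.1], [-1.41, 1.46], [0.24, 2.44], [-1.37, 4.51], [0.17, 1.92], [-2.96, 2.96]. Speed limits (rad/s): [2.39, 2.39, 3.14, 3.14, 3.14, 3.14, 3.14].

## Interface

Orientations are given as a 3x3 rotation matrix whose columns are the frame's x, y, z axes.
In Python, from bench import telemetry, viewer, robot gives the robot as it stands.
- The arm moves only by the tool arm_command, never from a script. Its argument "series" is a list of rows, each a list of 4 numbers: the shift along the tool's x, y, z in m, then the turn about the tool's z in rad. In form: [[x, y, z, twist], ...]. A call has exactly 10 rows; each row shifts and turns the commanded pose from where the row before left it, along the tool's axes as they then stand; what a row does not reach is not made up. A row lasts 1/10 s, in which the tool goes at most 50 mm and 8.59 degrees, less where a joint would pass 70% of its speed; a pose out of reach is approached as far as the arm can. A call is refused whole if a number of a shift passes 0.05 or a number of a turn 0.15, either way. A call with a gripper value outside its range is refused whole. "claw" is the finger opening in m, from 0 to 0.0878, set as the call begins (left out, the last holds). The fingers move at their own pace and stop on an object; "force" is the grip in N (left out, the last holds). Time passes only in rows, so rows that do not move let the fingers close, or fill a call up. It gives the time, the measured TCP pose, the force, the opening and the grip force at its end, in the units of the state.
- telemetry.get_obs(): the state, without advancing time (a new reading comes with each control period).
- viewer.capture(name): name is "side" or "top"; returns the picture (480x640x3 uint8, red, green, blue); there is no depth.
- viewer.camera_model(name): a dict with "fx", "fy", "cx", "cy" (pixels), "rvec" (rotation vector, rad) and "tvec" (3), from world to camera coordinates, as OpenCV has them. Camera axes: x right, y down, z forward; pixel columns grow to the right and rows downward; lengths in m; the calibration is good to about 2 mm. A picture is of the moment at which its call begins. camera_model takes no time and is no camera call.
- robot.close_job(): hands the job in; it is judged then, once.
Trained networks look in the newest picture that a camera, given by its name, has taken for a name from the list of things; names that differ only in an ending like _2 or _b are one class to them, and where a whole thing is asked for, a point or a joint stands for the part that bears it (a point fixed in the world has none). Each returns a list of dicts, best first, with "score" (0 to 1); they miss things now and then, are a little off and sometimes report something else, mostly with a low value. They report only what shows in the picture. A call takes as long as a camera call. They do not tell look-alikes from the thing itself.
- viewer.look_for(query, camera): "position" ([column, row] in pixels, amid what is visible of it).
The state is a dict: "time": time; "joint_pos": joint angles; "qvel": joint speeds; "effort": joint torques, N m; "eef_pos": TCP position; "tool_rot": TCP orientation; "ft_force": force on the tool from outside, world axes, zero at the start; "ft_torque": the same for the moment, N m; "opening": opening from 0.0 (shut) to 1.0 (fully open); "grasp_force": force on a finger pad.
Only numpy, scipy, OpenCV 4.12 (cv2) and the standard library are available. Lean on these libraries where they do the work, as an engineer would, in place of code of your own. Each camera call takes 0.05 s, during which the arm holds its last target. There are 200 camera calls.

## Working session

There is one attempt and no reset: what is moved stays moved. The work goes in short steps, Python scripts to look and compute and a tool call to move; the robot and the scene stay as the last step left them, time stands still between calls to the robot, and variables do not carry over. Pictures are saved under pics/ and viewed, at most 10 in all, crops included, and the job is handed in when it is done.

Besides the shell and the picture viewer there is one more tool, called after "Request:" in YAML: its name, and indented under it one key for each argument. arm_command: Moves the arm, as the interface text tells. Its arguments: {"type":"object","properties":{"series":{"type":"array","items":{"type":"array","items":{"type":"number"}}},"claw":{"type":"number"},"force":{"type":"number"}},"required":["series"]}

```bash
mkdir -p pics
cat > h.py <<'E'
import numpy as np, cv2
from bench import telemetry, viewer, robot
def cam(n):
    m=viewer.camera_model(n); K=np.array([[m['fx'],0,m['cx']],[0,m['fy'],m['cy']],[0,0,1.]])
    return K,np.array(m['rvec'],float),np.array(m['tvec'],float)
def atz(n,px,z):
    K,r,t=cam(n);R=cv2.Rodrigues(r)[0];d=R.T@np.linalg.inv(K)@np.array([*px,1.]);c=-R.T@t
    return c+d*(z-c[2])/d[2]
def proj(n,P):
    K,r,t=cam(n);return cv2.projectPoints(np.array(P,float).reshape(-1,3),r,t,K,None)[0][:,0]
def snap(n,f):
    im=viewer.capture(n);cv2.imwrite('pics/'+f,im[:,:,::-1]);return im
E
python3 - <<'E'
from h import *
for n in('side','top'):
    snap(n,n+'0.png')
    K,r,t=cam(n);print(n,-cv2.Rodrigues(r)[0].T@t)
    for q,z in(('gate_knob',.105),('bushing_far_center',.094),('bushing_near_center',.094),('gate',.1)):
        for d in viewer.look_for(q,n)[:4]: print(n,q,round(d['score'],2),np.round(d['position']),atz(n,d['position'],z).round(3))
o=telemetry.get_obs();print(o['time'],o['eef_pos'],np.round(o['tool_rot'],3))
E
```

```text
side [0.41788824 0.72780821 0.84232157]
side gate_knob 0.64 [276. 364.] [0.613 0.296 0.105]
side gate_knob 0.46 [210. 325.] [0.739 0.258 0.105]
side bushing_far_center 0.68 [211. 327.] [0.741 0.253 0.094]
side bushing_near_center 0.68 [323. 366.] [0.544 0.272 0.094]
side bushing_near_center 0.53 [238. 337.] [0.691 0.26  0.094]
side gate 0.85 [276. 366.] [0.612 0.297 0.1  ]
top [ 0.50480399 -0.03973031  0.7867457 ]
top gate_knob 0.76 [135. 227.] [0.614 0.272 0.105]
top bushing_far_center 0.69 [158. 155.] [0.74  0.272 0.094]
top bushing_far_center 0.56 [244. 210.] [0.674 0.113 0.094]
top bushing_near_center 0.88 [169. 275.] [0.55  0.205 0.094]
top bushing_near_center 0.53 [145. 186.] [0.685 0.28  0.094]
top gate 0.58 [133. 228.] [0.613 0.278 0.1  ]
0.5 [ 0.23005198 -0.63457809  0.22263016] [[ 0.94   0.341 -0.   ]
 [ 0.341 -0.94   0.   ]
 [-0.    -0.    -1.   ]]
```

View pics/top0.png

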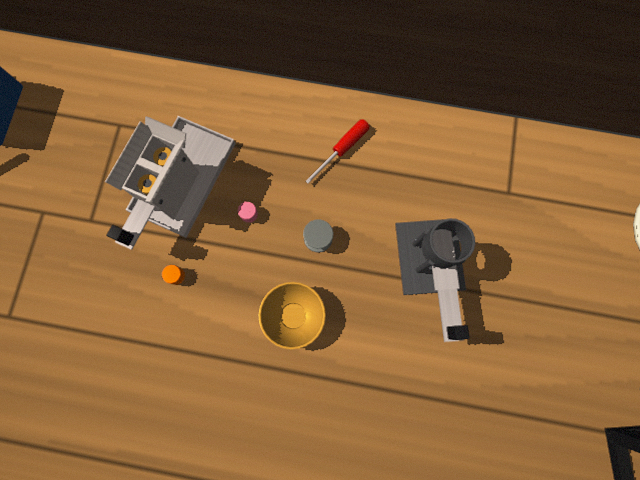

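View pics/side0.png

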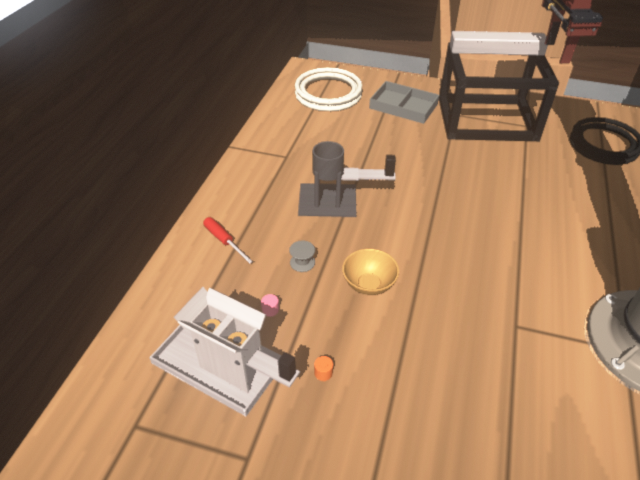

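The top view shows the rectangular hopper at the upper left, with its knob near (121,235) and bushings near (164,156) and (148,183). The side view puts the knob at about (287,366). The round hopper on the right isn't needed. I'll zoom in for exact features.

Run:
```python
import cv2,numpy as np
a=cv2.imread('pics/top0.png')[110:255,95:245];b=cv2.imread('pics/side0.png')[280:415,150:310]
a=cv2.resize(a,None,fx=4,fy=4,interpolation=2);b=cv2.resize(b,None,fx=4,fy=4,interpolation=2)
for im,x0,y0 in((a,95,110),(b,150,280)):
    for i in range(0,160,20):
        cv2.putText(im,str(x0+i),(i*4,10),0,.35,(0,255,0));cv2.putText(im,str(y0+i),(0,i*4+4),0,.35,(0,255,0))
        cv2.line(im,(i*4,12),(i*4,18),(0,255,0));cv2.line(im,(25,i*4),(31,i*4),(0,255,0))
cv2.imwrite('pics/ta.png',a);cv2.imwrite('pics/sb.png',b)
```

```text
(no output)
```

View pics/ta.png

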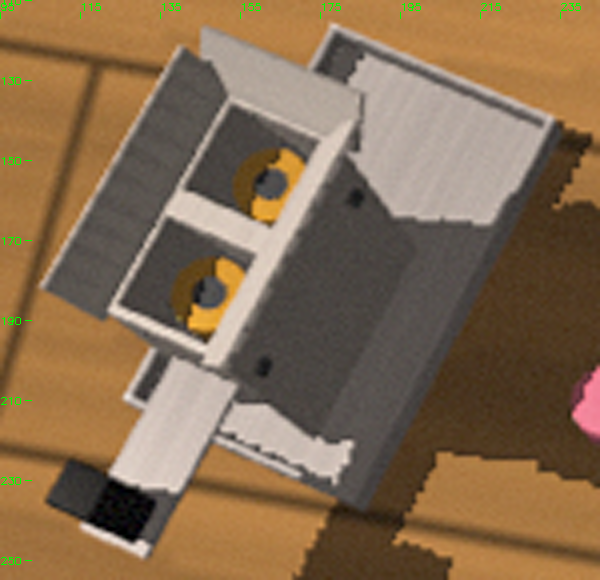

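View pics/sb.png

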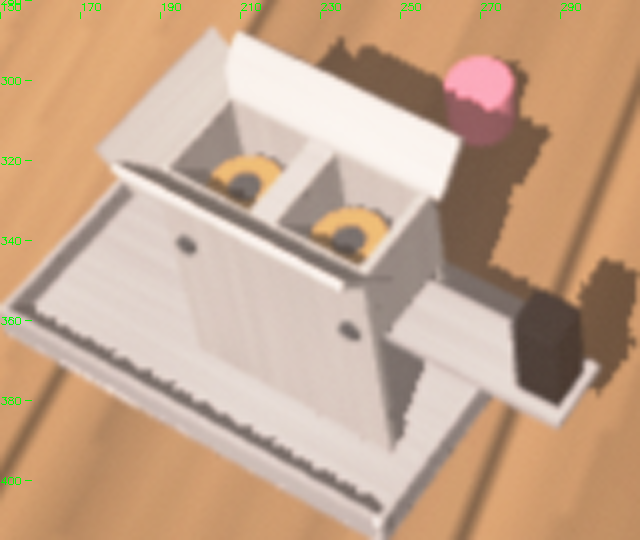

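Run:
```python
from h import *
def tri(a,b):
    a=(95+a[0]/4,110+a[1]/4);b=(150+b[0]/4,280+b[1]/4)
    Ps=[]
    for n in('top','side'):
        K,r,t=cam(n);Ps.append(K@np.c_[cv2.Rodrigues(r)[0],t])
    X=cv2.triangulatePoints(*Ps,np.array(a,float),np.array(b,float))[:,0];return X[:3]/X[3]
F=dict(farTop=((271,183),(248,182)),nearTop=((210,291),(351,235)),tongueLo=((150,555),(598,368)),tongueHi=((80,522),(558,425)),
 kTopA=((68,457),(513,313)),kTopB=((45,502),(556,333)),kBotLoEnd=((133,543),(583,358)),
 trayFar=((333,25),(0,305)))
r={k:tri(*v) for k,v in F.items()}
for k,v in r.items(): print(k,v.round(4))
for z,pts in((.08,[(150,555),(80,522),(155,350)]),(.125,[(68,457),(45,502),(90,520),(112,472)]),(.108,[(271,183),(210,291)])):
    for p in pts: print('top',z,p,atz('top',(95+p[0]/4,110+p[1]/4),z).round(4))
for z,pts in((.08,[(598,368),(558,425)]),(.125,[(513,313),(540,290),(582,305),(556,333)]),(.108,[(248,182),(351,235)])):
    for p in pts: print('side',z,p,atz('side',(150+p[0]/4,280+p[1]/4),z).round(4))
d=r['farTop']-r['nearTop'];print(np.linalg.norm(d),np.degrees(np.arctan2(d[1],d[0])))
```

```text
farTop [0.7343 0.2586 0.1078]
nearTop [0.6852 0.2708 0.1079]
tongueLo [0.581  0.2809 0.074 ]
tongueHi [0.5879 0.3107 0.0773]
kTopA [0.607  0.2981 0.1266]
kTopB [0.5887 0.3018 0.1266]
kBotLoEnd [0.5848 0.2844 0.0845]
trayFar [0.8477 0.2901 0.0172]
top 0.08 (150, 555) [0.5816 0.2784 0.08  ]
top 0.08 (80, 522) [0.5896 0.3098 0.08  ]
top 0.08 (155, 350) [0.6651 0.2994 0.08  ]
top 0.125 (68, 457) [0.6078 0.299  0.125 ]
top 0.125 (45, 502) [0.5892 0.3027 0.125 ]
top 0.125 (90, 520) [0.5856 0.284  0.125 ]
top 0.125 (112, 472) [0.6051 0.2809 0.125 ]
top 0.108 (271, 183) [0.7353 0.2587 0.108 ]
top 0.108 (210, 291) [0.6864 0.271  0.108 ]
side 0.08 (598, 368) [0.579  0.2844 0.08  ]
side 0.08 (558, 425) [0.586  0.3122 0.08  ]
side 0.125 (513, 313) [0.6071 0.2971 0.125 ]
side 0.125 (540, 290) [0.6007 0.2847 0.125 ]
side 0.125 (582, 305) [0.5835 0.2866 0.125 ]
side 0.125 (556, 333) [0.5889 0.3008 0.125 ]
side 0.108 (248, 182) [0.7336 0.2588 0.108 ]
side 0.108 (351, 235) [0.6844 0.271  0.108 ]
0.05059935580009624 -13.940241046354172
```

Run:
```python
from h import *
for p in((450,132),(538,138),(443,95),(552,90)):print('frame z0',p,atz('side',p,0).round(3))
c=atz('side',(450,132),0)
for h in(.1,.15,.2,.25,.3):print(h,proj('side',[c[0],c[1],h]).round(0))
print('round top .15',atz('top',(447,240),.15).round(3))
R=np.array(telemetry.get_obs()['tool_rot']);
print('knob top/side proj',proj('top',[.597,.2917,.125]),proj('side',[.597,.2917,.125]))
print(R.T@(np.array([.36,0.06,.0])), R.T@np.array([.3,.6,0]))
```

```text
frame z0 (450, 132) [ 0.436 -0.565  0.   ]
frame z0 (538, 138) [ 0.211 -0.604  0.   ]
frame z0 (443, 95) [ 0.478 -0.747  0.   ]
frame z0 (552, 90) [ 0.175 -0.869  0.   ]
0.1 [[457.  99.]]
0.15 [[460.  81.]]
0.2 [[464.  62.]]
0.25 [[468.  42.]]
0.3 [[472.  21.]]
round top .15 [ 0.67 -0.2   0.15]
knob top/side proj [[114.67326224 231.87354929]] [[285.8158107 356.8912215]]
[ 3.58896946e-01  6.62795756e-02 -7.01677688e-06] [ 4.86520392e-01 -4.61841865e-01  1.19849910e-05]
```

Request:
arm_command:
  series:
    - [0,0,-0.03,0]
    - [0,0,-0.04,0]
    - [0,0,-0.04,0]
    - [0,0,-0.04,0]
    - [0,0,-0.04,0]
    - [0.02,-0.015,0,0]
    - [0.036,-0.027,0,0]
    - [0.036,-0.027,0,0]
    - [0.036,-0.027,0,0]
    - [0.036,-0.027,0,0]
  claw: 0.06

```text
time: 1.5
eef_pos: [0.343, -0.4614, 0.4129]
tool_rot: [[0.94, 0.341, 0.0], [0.341, -0.94, -0.0], [0.0, 0.0, -1.0]]
ft_force: [0.5, -0.6, 0.4]
opening: 0.683
grasp_force: 0.0
```

Request:
arm_command:
  series:
    - [0.036,-0.028,0,0]
    - [0.036,-0.028,0,0]
    - [0.036,-0.028,0,0]
    - [0.036,-0.028,0,0]
    - [0.036,-0.028,0,0]
    - [0.036,-0.028,0,0]
    - [0.036,-0.028,0,0]
    - [0.036,-0.028,0,0]
    - [0.02,-0.04,0,0]
    - [0.02,-0.04,0,0]

```text
time: 2.5
eef_pos: [0.5474, -0.0637, 0.4125]
tool_rot: [[0.94, 0.341, -0.0], [0.341, -0.94, 0.0], [0.0, -0.0, -1.0]]
ft_force: [0.9, -0.4, 0.5]
opening: 0.686
grasp_force: 0.0
```

Request:
arm_command:
  series:
    - [0.02,-0.04,0,0]
    - [0.02,-0.04,0,0]
    - [0.02,-0.04,0,0]
    - [0.02,-0.04,0,0]
    - [0,0,0,0.1]
    - [0,0,0,0.12]
    - [0,0,0,0.12]
    - [0,0,0,0.12]
    - [0,0,0,0.1]
    - [0,0,0,0.023]

```text
time: 3.5
eef_pos: [0.5677, 0.1121, 0.4127]
tool_rot: [[0.972, -0.235, 0.0], [-0.235, -0.972, -0.0], [0.0, 0.0, -1.0]]
ft_force: [0.1, -0.5, 0.0]
opening: 0.682
grasp_force: 0.0
```

```bash
cat > st.py <<'E'
from h import *
import sys
o=telemetry.get_obs();R=np.array(o['tool_rot']);p=np.array(o['eef_pos'])
yaw=np.arctan2(R[1,0],R[0,0]);a=np.radians(-13.4)
print('t',o['time'],'yaw',np.degrees(yaw),'need twist',yaw-a,p,'j',np.round(o['joint_pos'],2))
k=np.array([.597,.2917,.086]);print('to knob in tool (now, after twist)',(R.T@(k-p)).round(4),end=' ')
u=np.array([np.cos(a),np.sin(a)]);v=np.array([u[1],-u[0]]);d=(k-p)[:2];print((d@u).round(4),(d@v).round(4),'F',np.round(o['ft_force'],1))
E
python3 st.py
```

```text
t 3.5 yaw -13.585173639145255 need twist -0.003231889690984563 [0.56772642 0.11213473 0.41271757] j [ 0.03  0.23 -0.42  1.5   0.09  1.44 -2.19]
to knob in tool (now, after twist) [-0.0138 -0.1815  0.3267] -0.0131 -0.1815 F [ 0.1 -0.5  0. ]
```

Request:
arm_command:
  series:
    - [-0.003,-0.036,0,0]
    - [-0.003,-0.036,0,0]
    - [-0.003,-0.036,0,0]
    - [-0.003,-0.036,0,0]
    - [-0.001,-0.0375,0,0]
    - [0,0,0.03,0]
    - [0,0,0.04,0]
    - [0,0,0.04,0]
    - [0,0,0.04,0]
    - [0,0,0.03,0]

```text
time: 4.5
eef_pos: [0.5966, 0.291, 0.23]
tool_rot: [[0.973, -0.231, -0.002], [-0.231, -0.973, -0.001], [-0.002, 0.002, -1.0]]
ft_force: [0.1, 0.3, -0.7]
opening: 0.678
grasp_force: 0.0
```

```bash
python3 st.py
python3 - <<'E'
from h import *
for n in('top','side'):
    im=snap(n,n+'1.png')
a=cv2.imread('pics/top1.png')[90:290,20:260];b=cv2.imread('pics/side1.png')[190:430,130:400]
cv2.imwrite('pics/c1.png',np.hstack([cv2.resize(a,(400,333)),cv2.resize(b,(400,355))[:333]]))
E
```

```text
t 4.5 yaw -13.36341198317225 need twist 0.0006385813604193047 [0.59664789 0.29100196 0.22997303] j [-0.22  0.49 -0.46  1.55  0.23  1.16 -2.54]
to knob in tool (now, after twist) [ 0.0004 -0.001   0.144 ] 0.0002 -0.0008 F [ 0.1  0.3 -0.7]
```

View pics/c1.png

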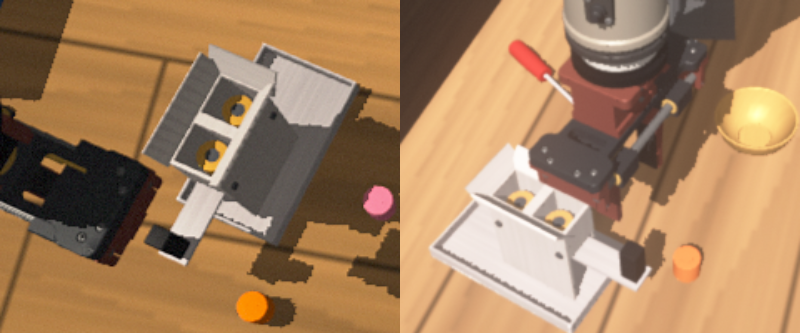

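The gripper is above the knob, and the knob, hopper and bushings haven't moved. The orange and pink decoys are clear of the path. Descending now.

Request:
arm_command:
  series:
    - [0,-0.001,0.02,0]
    - [0,0,0.025,0]
    - [0,0,0.025,0]
    - [0,0,0.02,0]
    - [0,0,0.015,0]
    - [0,0,0.015,0]
    - [0,0,0.01,0]
    - [0,0,0.01,0]
    - [0,0,0.003,0]
    - [0,0,0,0]

```text
time: 5.6
eef_pos: [0.5976, 0.2927, 0.0895]
tool_rot: [[0.973, -0.233, -0.0], [-0.233, -0.973, -0.0], [-0.0, 0.0, -1.0]]
ft_force: [0.1, -0.2, 0.5]
opening: 0.681
grasp_force: 0.0
```

Request:
arm_command:
  series:
    - [0,0,0,0]
    - [0,0,0,0]
    - [0,0,0,0]
    - [0,0,0,0]
    - [0,0,0,0]
    - [0,0,0,0]
    - [0,0,0,0]
    - [0,0,0,0]
    - [0,0,0,0]
    - [0,0,0,0]
  claw: 0.0
  force: 25

```text
time: 6.6
eef_pos: [0.5976, 0.292, 0.0897]
tool_rot: [[0.972, -0.233, -0.0], [-0.233, -0.972, -0.001], [-0.0, 0.001, -1.0]]
ft_force: [-2.6, -3.5, 5.8]
opening: 0.229
grasp_force: 25.0
```

```bash
python3 st.py
python3 - <<'E'
from h import *
for n in('top','side'):
    im=snap(n,n+'2.png')
a=cv2.imread('pics/top2.png')[90:290,20:260];b=cv2.imread('pics/side2.png')[190:430,130:400]
cv2.imwrite('pics/c2.png',np.hstack([cv2.resize(a,(400,333)),cv2.resize(b,(400,355))[:]][:1]+[cv2.resize(b,(400,333))]))
E
```

```text
t 6.6 yaw -13.500596004364436 need twist -0.001755731490510004 [0.59761547 0.29201898 0.08974576] j [-0.25  0.64 -0.42  1.66  0.31  0.91 -2.6 ]
to knob in tool (now, after twist) [-0.0005  0.0004  0.0037] -0.0005 0.0005 F [-2.6 -3.5  5.8]
```

View pics/c2.png

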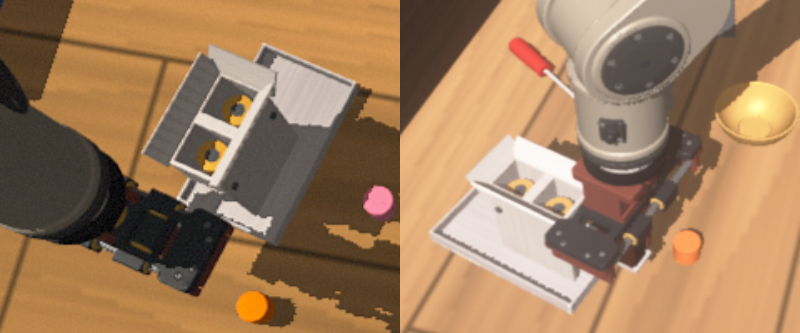

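Opening is 20 mm at 25 N, so the block is gripped. Pulling 47 mm next.

Request:
arm_command:
  series:
    - [-0.003,0,0,0]
    - [-0.006,0,0,0]
    - [-0.006,0,0,0]
    - [-0.006,0,0,0]
    - [-0.006,0,0,0]
    - [-0.006,0,0,0]
    - [-0.006,0,0,0]
    - [-0.005,0,0,0]
    - [-0.003,0,0,0]
    - [0,0,0,0]

```text
time: 7.7
eef_pos: [0.5516, 0.3031, 0.0897]
tool_rot: [[0.972, -0.233, 0.0], [-0.233, -0.972, -0.001], [0.0, 0.001, -1.0]]
ft_force: [-0.2, -5.1, 5.0]
opening: 0.227
grasp_force: 25.0
```

```bash
python3 st.py
python3 - <<'E'
from h import *
for n in('top','side'):
    im=snap(n,n+'3.png')
a=cv2.imread('pics/top3.png')[110:255,95:245];b=cv2.imread('pics/side3.png')[270:415,140:310]
cv2.imwrite('pics/c3.png',np.hstack([cv2.resize(a,(400,387)),cv2.resize(b,(400,387))]))
E
```

```text
t 7.7 yaw -13.48643420747914 need twist -0.0015085615068629044 [0.55161286 0.30312638 0.08973434] j [-0.29  0.59 -0.43  1.75  0.31  0.87 -2.66]
to knob in tool (now, after twist) [0.0468 0.0005 0.0038] 0.0468 0.0006 F [-0.2 -5.1  5. ]
```

View pics/c3.png

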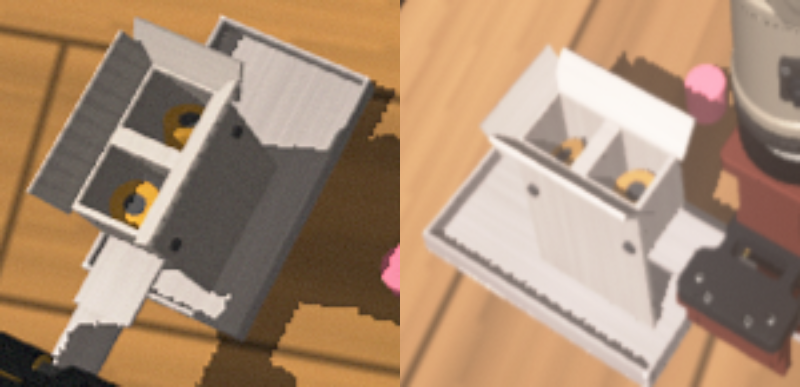

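Request:
arm_command:
  series:
    - [0,0,0,0]
    - [0,0,0,0]
    - [0,0,0,0]
    - [0,0,0,0]
    - [0,0,0,0]
    - [0,0,0,0]
    - [0,0,0,0]
    - [0,0,0,0]
    - [0,0,0,0]
    - [0,0,0,0]

```text
time: 8.8
eef_pos: [0.5516, 0.3032, 0.0897]
tool_rot: [[0.972, -0.233, -0.0], [-0.233, -0.972, -0.001], [0.0, 0.001, -1.0]]
ft_force: [-1.1, -4.9, 4.0]
opening: 0.227
grasp_force: 25.0
```

Run:
```python
from h import *
A=[]
for n,(y0,y1,x0,x1) in(('top',(130,210,120,200)),('side',(300,380,180,260))):
    im=snap(n,n+'4.png');old=cv2.imread(f'pics/{n}3.png')[:,:,::-1]
    print(n,'change since last',np.abs(im.astype(int)-old)[y0:y1,x0:x1].mean(), [ (round(d['score'],2),np.round(d['position'])) for q in('bushing_far_center',) for d in viewer.look_for(q,n)[:3]])
    A.append(cv2.resize(im[y0:y1,x0:x1],(400,400),interpolation=cv2.INTER_CUBIC)[:,:,::-1])
cv2.imwrite('pics/c4.png',np.hstack(A))
f=np.array([.7343,.2586]);
for z in(.094,.06,.032): print(z,'top disc px',proj('top',[*f,z+.014]).round(1),'side',proj('side',[*f,z+.014]).round(1))
```

```text
top change since last 2.3822395833333334 [(0.79, array([247., 211.])), (0.7, array([158., 154.]))]
side change since last 0.5108333333333334 [(0.76, array([271., 306.]))]
0.094 top disc px [[162.7 156.3]] side [[211.7 325.3]]
0.06 top disc px [[169.5 164.2]] side [[214.4 337.7]]
0.032 top disc px [[174.7 170.1]] side [[216.6 347.4]]
```

View pics/c4.png

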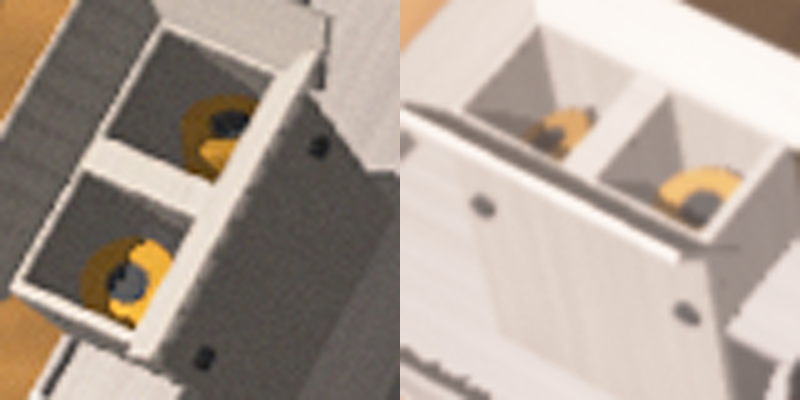

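Run:
```python
from h import *
Ps=[]
for n in('top','side'):
    K,r,t=cam(n);Ps.append(K@np.c_[cv2.Rodrigues(r)[0],t])
for nm,a,b in(('far',(120+232/5,130+125/5),(180+147/5,300+138/5)),('near',(120+127/5,130+283/5),(180+306/5,300+205/5))):
    X=cv2.triangulatePoints(*Ps,np.array(a,float),np.array(b,float))[:,0];X=X[:3]/X[3];print(nm,X.round(4),proj('top',X),a,proj('side',X),b)
for z in (.108,.1,.09,.08,.07): print(z,atz('top',(166.4,155),z).round(4),atz('side',(209.4,327.6),z).round(4))
# brass mask of far cell per picture
for n,(y0,y1,x0,x1) in(('top',(140,168,140,178)),('side',(312,340,195,222))):
  for k in '0134':
    im=cv2.imread(f'pics/{n}{k}.png')[y0:y1,x0:x1].astype(int);m=(im[:,:,2]-im[:,:,0]>60);ys,xs=np.nonzero(m);print(n,k,m.sum(),xs.mean()+x0,ys.mean()+y0,(xs.min()+x0,xs.max()+x0,ys.min()+y0,ys.max()+y0))
```

```text
far [0.7405 0.2575 0.0981] [[166.37072007 155.31185965]] (166.4, 155.0) [[209.21315337 327.52142025]] (209.4, 327.6)
near [0.6787 0.2728 0.1071] [[145.33534332 187.31104468]] (145.4, 186.6) [[240.76504553 340.84437711]] (241.2, 341.0)
0.108 [0.7377 0.2533 0.108 ] [0.7359 0.2638 0.108 ]
0.1 [0.7404 0.2567 0.1   ] [0.7393 0.2587 0.1   ]
0.09 [0.7438 0.261  0.09  ] [0.7437 0.2524 0.09  ]
0.08 [0.7473 0.2653 0.08  ] [0.748  0.2461 0.08  ]
0.07 [0.7507 0.2697 0.07  ] [0.7523 0.2398 0.07  ]
top 0 163 161.64417177914112 155.60122699386503 (np.int64(154), np.int64(170), np.int64(147), np.int64(165))
top 1 173 161.59537572254334 155.50867052023122 (np.int64(154), np.int64(171), np.int64(147), np.int64(165))
top 3 120 161.525 157.00833333333333 (np.int64(157), np.int64(170), np.int64(149), np.int64(165))
top 4 118 161.55084745762713 156.95762711864407 (np.int64(157), np.int64(170), np.int64(149), np.int64(165))
side 0 95 211.65263157894736 322.37894736842105 (np.int64(203), np.int64(219), np.int64(319), np.int64(329))
side 1 106 211.08490566037736 322.60377358490564 (np.int64(203), np.int64(219), np.int64(319), np.int64(329))
side 3 49 213.42857142857142 324.83673469387753 (np.int64(209), np.int64(217), np.int64(322), np.int64(329))
side 4 49 213.42857142857142 324.83673469387753 (np.int64(209), np.int64(217), np.int64(322), np.int64(329))
```

The far bushing is tilted and about 10 mm down, so it's caught in its cell. Pulling a few mm more is still inside the safe band, so I'll do that and then check.

Request:
arm_command:
  series:
    - [-0.003,0,0,0]
    - [-0.003,0,0,0]
    - [0,0,0,0]
    - [0,0,0,0]
    - [0,0,0,0]
    - [0,0,0,0]
    - [0,0,0,0]
    - [0,0,0,0]
    - [0,0,0,0]
    - [0,0,0,0]

```text
time: 10.0
eef_pos: [0.5459, 0.3045, 0.0897]
tool_rot: [[0.972, -0.233, 0.0], [-0.233, -0.972, -0.001], [0.0, 0.001, -1.0]]
ft_force: [-0.8, -4.6, 4.8]
opening: 0.227
grasp_force: 25.0
```

```bash
cat > chk.py <<'E'
from h import *
import sys
k=sys.argv[1]
for n,bx in(('top',((140,168,140,178),(168,198,125,160))),('side',((312,340,195,222),(325,352,222,255)))):
  snap(n,n+k+'.png')
  for nm,(y0,y1,x0,x1) in zip(('far','near'),bx):
    im=cv2.imread(f'pics/{n}{k}.png')[y0:y1,x0:x1].astype(int);m=(im[:,:,2]-im[:,:,0]>60);ys,xs=np.nonzero(m)
    print(n,nm,m.sum(),(xs.mean()+x0).round(1),(ys.mean()+y0).round(1)) if m.sum() else print(n,nm,0)
E
python3 st.py; python3 chk.py 5
```

```text
t 10.0 yaw -13.496776081244636 need twist -0.0016890612548964568 [0.54590739 0.30451726 0.08973229] j [-0.29  0.58 -0.43  1.76  0.31  0.86 -2.67]
to knob in tool (now, after twist) [0.0527 0.0005 0.0037] 0.0527 0.0006 F [-0.8 -4.6  4.8]
top far 119 161.5 157.1
top near 207 141.9 186.9
side far 49 213.4 324.8
side near 84 239.2 336.5
```

Request:
arm_command:
  series:
    - [0.015,0,0,0]
    - [0.02,0,0,0]
    - [0,0,0,0]
    - [-0.03,0,0,0]
    - [0,0,0,0]
    - [0.02,0,0,0]
    - [-0.02,0,0,0]
    - [0.02,0,0,0]
    - [-0.02,0,0,0]
    - [0,0,0,0]

```text
time: 11.1
eef_pos: [0.5483, 0.3039, 0.0888]
tool_rot: [[0.973, -0.231, -0.003], [-0.231, -0.973, -0.001], [-0.002, 0.002, -1.0]]
ft_force: [-2.3, -4.3, -0.8]
opening: 0.225
grasp_force: 25.0
```

```bash
python3 st.py; python3 chk.py 6
```

```text
t 11.1 yaw -13.369899253589896 need twist 0.0005253571321641726 [0.54831883 0.30392022 0.08877731] j [-0.29  0.59 -0.43  1.76  0.31  0.87 -2.66]
to knob in tool (now, after twist) [0.0502 0.0006 0.0027] 0.0502 0.0006 F [-2.3 -4.3 -0.8]
top far 133 161.6 157.2
top near 205 141.8 186.9
side far 61 213.0 324.9
side near 84 239.3 336.5
```

Still caught. I'll push the gate most of the way in to re-seat the bushing, then check.

Request:
arm_command:
  series:
    - [0.006,0,0,0]
    - [0.006,0,0,0]
    - [0.006,0,0,0]
    - [0.006,0,0,0]
    - [0.006,0,0,0]
    - [0.006,0,0,0]
    - [0.006,0,0,0]
    - [0.005,0,0,0]
    - [0,0,0,0]
    - [0,0,0,0]

```text
time: 12.2
eef_pos: [0.5838, 0.2953, 0.0868]
tool_rot: [[0.974, -0.227, -0.021], [-0.227, -0.974, -0.004], [-0.02, 0.008, -1.0]]
ft_force: [-27.9, -3.6, 8.9]
opening: 0.229
grasp_force: 25.0
```

```bash
python3 st.py; python3 chk.py 7
python3 - <<'E'
import cv2,numpy as np
A=[]
for k in '67':
  for n,(y0,y1,x0,x1) in(('top',(135,215,115,195)),('side',(300,380,180,260))):
    A.append(cv2.resize(cv2.imread(f'pics/{n}{k}.png')[y0:y1,x0:x1],(300,300),interpolation=2))
cv2.imwrite('pics/c7.png',np.vstack([np.hstack(A[:2]),np.hstack(A[2:])]))
E
```

```text
t 12.2 yaw -13.113192535445778 need twist 0.0050057345757681115 [0.58383506 0.29532597 0.08676354] j [-0.26  0.64 -0.43  1.68  0.3   0.92 -2.6 ]
to knob in tool (now, after twist) [0.0137 0.0005 0.0005] 0.0136 0.0005 F [-27.9  -3.6   8.9]
top far 135 161.5 157.1
top near 218 143.8 184.0
side far 66 212.6 325.0
side near 128 237.6 336.2
```

View pics/c7.png

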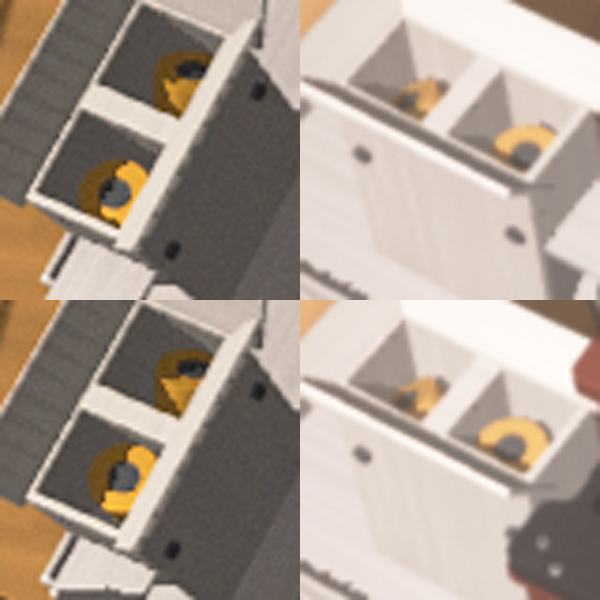

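Request:
arm_command:
  series:
    - [-0.042,0,0,0]
    - [0,0,0,0]
    - [0,0,0,0]
    - [0,0,0,0]
    - [0,0,0,0]
    - [0,0,0,0]
    - [0,0,0,0]
    - [0,0,0,0]
    - [0,0,0,0]
    - [0,0,0,0]

```text
time: 13.3
eef_pos: [0.5543, 0.3024, 0.0875]
tool_rot: [[0.973, -0.233, -0.004], [-0.233, -0.973, -0.001], [-0.003, 0.002, -1.0]]
ft_force: [-3.0, 2.8, -27.3]
opening: 0.221
grasp_force: 25.0
```

```bash
python3 st.py; python3 chk.py 8
```

```text
t 13.3 yaw -13.456668891224899 need twist -0.000989058735329007 [0.5543157  0.30241442 0.08748021] j [-0.28  0.59 -0.43  1.75  0.31  0.87 -2.66]
to knob in tool (now, after twist) [0.044  0.0005 0.0013] 0.044 0.0005 F [ -3.    2.8 -27.3]
top far 135 161.6 157.1
top near 221 143.8 184.1
side far 61 213.0 324.9
side near 134 237.7 336.1
```

The fast pull didn't free it. I'll let go and push the bushing down gently from above with closed fingers.

Request:
arm_command:
  series:
    - [0,0,0,0]
    - [0,0,0,0]
    - [0,0,0,0]
    - [0,0,0,0]
    - [0,0,-0.02,0]
    - [0,0,-0.03,0]
    - [0,0,-0.03,0]
    - [0,0,-0.035,0]
    - [0,0,-0.025,0]
    - [0,0,0,0]
  claw: 0.06

```text
time: 14.4
eef_pos: [0.5582, 0.3044, 0.235]
tool_rot: [[0.972, -0.233, 0.008], [-0.233, -0.972, 0.004], [0.007, -0.006, -1.0]]
ft_force: [0.4, 0.2, 0.9]
opening: 0.682
grasp_force: 0.0
```

```bash
python3 st.py; python3 chk.py 9
python3 - <<'E'
from h import *
Ps=[]
for n in('top','side'):
    K,r,t=cam(n);Ps.append(K@np.c_[cv2.Rodrigues(r)[0],t])
for a,b in(((215,365),(440,198)),((362,92),(235,33)),((40,285),(342,290)),((183,45),(115,165)),((355,92),(460,140))):
    a=(95+a[0]/4,110+a[1]/4);b=(150+b[0]/4,280+b[1]/4)
    X=cv2.triangulatePoints(*Ps,np.array(a,float),np.array(b,float))[:,0];X=X[:3]/X[3];print(X.round(3),np.round(proj('top',X)-a,1))
# knob: dark blob in top & side pictures near the expected place
for n,k0 in(('top','0'),('top','9'),('side','0'),('side','9')):
    im=cv2.imread(f'pics/{n}{k0}.png'); g=im.max(2)
    u=np.array([np.cos(np.radians(-13.4)),np.sin(np.radians(-13.4))]); c=np.array([.597,.2917])-(0 if k0=='0' else .046)*u
    q=proj(n,[*c,.1025])[0].astype(int); w=g[q[1]-22:q[1]+23,q[0]-22:q[0]+23]<(30 if n=='top' else 80)
    num,l,s,ce=cv2.connectedComponentsWithStats(w.astype(np.uint8)); 
    print(n,k0,q,[(s[i][4],(ce[i]+q-22).round(1)) for i in range(1,num) if s[i][4]>30])
E
```

```text
t 14.4 yaw -13.496496289768436 need twist -0.0016841779724177108 [0.55819745 0.30444387 0.23504167] j [-0.25  0.44 -0.48  1.62  0.22  1.12 -2.59]
to knob in tool (now, after twist) [0.0397 0.0043 0.1493] 0.0407 0.0034 F [0.4 0.2 0.9]
top far 137 161.6 157.0
top near 218 143.8 184.2
side far 65 212.8 325.0
side near 138 237.8 336.2
[0.653 0.254 0.123] [[-0.   0.5]]
[0.757 0.216 0.146] [[-0.5  4.6]]
[0.666 0.317 0.145] [[-0.1  0.9]]
[0.77  0.29  0.146] [[-0.1  0.8]]
[0.697 0.222 0.137] [[-10.5  42.3]]
top 0 [121 235] [(np.int32(152), array([125. , 237.2]))]
top 9 [106 261] [(np.int32(164), array([105.7, 271.5]))]
side 0 [286 365] [(np.int32(127), array([289.1, 370.1]))]
side 9 [312 378] []
```

Request:
arm_command:
  series:
    - [0.025,0,0,0]
    - [0.035,0,0,0]
    - [0.04,0.001,0,0]
    - [0.035,0.001,0,0]
    - [0.025,0.001,0,0]
    - [0.02,0,0,0]
    - [0,0,0.02,0]
    - [0,0,0.02,0]
    - [0,0,0,0]
    - [0,0,0,0]
  claw: 0.0
  force: 20

```text
time: 15.5
eef_pos: [0.7296, 0.2576, 0.1885]
tool_rot: [[0.973, -0.233, -0.002], [-0.233, -0.973, -0.001], [-0.002, 0.001, -1.0]]
ft_force: [0.2, -0.1, 0.1]
opening: 0.006
grasp_force: 0.0
```

```bash
python3 st.py
python3 - <<'E'
from h import *
u=np.array([np.cos(np.radians(-13.4)),np.sin(np.radians(-13.4))]);v=np.array([u[1],-u[0]])
o=telemetry.get_obs();d=np.array([.732,.2595])-np.array(o['eef_pos'])[:2];print('to cell',d@u,d@v,o['opening'])
print('old est g',(atz('top',(125,237.2),.1)-atz('top',(105.7,271.5),.1))[:2]@u)
snap('top','top10.png')
for k in('0','9','10'):
    im=cv2.imread(f'pics/top{k}.png');g=im.max(2)[225:300,80:150]<30
    num,l,s,ce=cv2.connectedComponentsWithStats(g.astype(np.uint8))
    print(k,[(int(s[i][4]),(ce[i]+[80,225]).round(1),s[i][:4]+[80,225,0,0]) for i in range(1,num) if s[i][4]>20])
E
```

```text
t 15.5 yaw -13.464981647721466 need twist -0.0011341437061106463 [0.72961655 0.25763454 0.18846624] j [-0.19  0.71 -0.4   1.28  0.28  1.21 -2.41]
to knob in tool (now, after twist) [-0.1367 -0.0024  0.1027] -0.1369 -0.0024 F [ 0.2 -0.1  0.1]
to cell 0.0018862495063121773 -0.002367029757293822 0.006244222251514028
old est g 0.05963232961653728
0 [(152, array([125. , 237.2]), array([117, 230,  17,  15]))]
9 [(27, array([ 81.2, 228.3]), array([ 80, 225,   4,  10])), (164, array([105.7, 271.5]), array([ 98, 263,  17,  16]))]
10 [(163, array([105.8, 271.6]), array([ 98, 264,  17,  15])), (123, array([ 84.7, 293.1]), array([ 80, 282,  13,  18]))]
```

Request:
arm_command:
  series:
    - [0.002,-0.0024,0,0]
    - [0,0,0.02,0]
    - [0,0,0.02,0]
    - [0,0,0.015,0]
    - [0,0,0.01,0]
    - [0,0,0.008,0]
    - [0,0,0.007,0]
    - [0,0,0.005,0]
    - [0,0,0.003,0]
    - [0,0,0,0]

```text
time: 16.55
eef_pos: [0.7327, 0.2595, 0.1013]
tool_rot: [[0.972, -0.233, -0.0], [-0.233, -0.972, -0.0], [-0.0, 0.0, -1.0]]
ft_force: [-0.6, 0.8, 0.6]
opening: 0.005
grasp_force: 0.0
```

```bash
python3 st.py
```

```text
t 16.55 yaw -13.481678770829545 need twist -0.0014255634799574535 [0.73268777 0.2595417  0.10132436] j [-0.19  0.79 -0.39  1.34  0.31  1.08 -2.43]
to knob in tool (now, after twist) [-0.1394  0.0004  0.0153] -0.1394 0.0002 F [-0.6  0.8  0.6]
```

Request:
arm_command:
  series:
    - [0,0,0.003,0]
    - [0,0,0.003,0]
    - [0,0,0.003,0]
    - [0,0,0.003,0]
    - [0,0,0.002,0]
    - [0,0,0.002,0]
    - [0,0,0.002,0]
    - [0,0,0,0]
    - [0,0,0,0]
    - [0,0,0,0]

```text
time: 17.55
eef_pos: [0.7328, 0.2598, 0.0838]
tool_rot: [[0.972, -0.233, 0.0], [-0.233, -0.972, 0.0], [0.0, -0.0, -1.0]]
ft_force: [0.1, 0.2, -0.5]
opening: 0.007
grasp_force: 0.0
```

```bash
python3 st.py
```

```text
t 17.55 yaw -13.47839179032568 need twist -0.0013681948477161643 [0.73280123 0.2598162  0.08384433] j [-0.19  0.8  -0.38  1.35  0.32  1.05 -2.44]
to knob in tool (now, after twist) [-0.1395  0.0006 -0.0022] -0.1395 0.0005 F [ 0.1  0.2 -0.5]
```

Request:
arm_command:
  series:
    - [0,0,-0.02,0]
    - [0,0,-0.035,0]
    - [0,0,-0.045,0]
    - [0,0,-0.04,0]
    - [0,0,-0.01,0]
    - [-0.03,0,0,0]
    - [-0.04,0,0,0]
    - [-0.045,0,0,0]
    - [-0.045,0,0,0]
    - [-0.035,0,0,0]

```text
time: 18.55
eef_pos: [0.5401, 0.3058, 0.2334]
tool_rot: [[0.973, -0.232, -0.001], [-0.232, -0.973, -0.0], [-0.001, 0.0, -1.0]]
ft_force: [-0.3, 0.3, -0.2]
opening: 0.005
grasp_force: 0.0
```

```bash
python3 st.py; python3 chk.py 11
python3 - <<'E'
from h import *
f=np.array([.735,.2588])
for n in('top','side'):print(n,proj(n,[*f,.032]).round(1))
im=cv2.imread('pics/top11.png');g=im.max(2)[225:300,80:150]<30
num,l,s,ce=cv2.connectedComponentsWithStats(g.astype(np.uint8))
print([(int(s[i][4]),(ce[i]+[80,225]).round(1)) for i in range(1,num) if s[i][4]>20])
A=[]
for n,(y0,y1,x0,x1) in(('top',(110,210,115,215)),('side',(300,400,170,270))):
    A.append(cv2.resize(cv2.imread(f'pics/{n}11.png')[y0:y1,x0:x1],(400,400),interpolation=2))
cv2.imwrite('pics/c11.png',np.hstack(A))
E
```

```text
t 18.55 yaw -13.387065808257912 need twist 0.0002257442319836822 [0.54007313 0.3058316  0.23337832] j [-0.25  0.42 -0.48  1.65  0.21  1.12 -2.6 ]
to knob in tool (now, after twist) [0.0588 0.0005 0.1473] 0.0587 0.0006 F [-0.3  0.3 -0.2]
top far 0
top near 219 143.8 184.2
side far 0
side near 137 237.7 336.2
top [[177.2 172.5]]
side [[217.2 352.1]]
[(167, array([105.9, 271.6]))]
```

The far bushing is gone from its cell, and the near one is still in place. Next I'll re-grip the handle and push the gate home.

Request:
arm_command:
  series:
    - [0,0,0,0]
    - [0,0,0,0]
    - [0,0,0.02,0]
    - [0,0,0.03,0]
    - [0,0,0.03,0]
    - [0,0,0.025,0]
    - [0,0,0.02,0]
    - [0,0,0.013,0]
    - [0,0,0.006,0]
    - [0,0,0,0]
  claw: 0.06

```text
time: 19.65
eef_pos: [0.5434, 0.3048, 0.089]
tool_rot: [[0.972, -0.234, -0.001], [-0.234, -0.972, -0.0], [-0.001, 0.001, -1.0]]
ft_force: [-0.5, -0.4, -0.1]
opening: 0.68
grasp_force: 0.0
```

Request:
arm_command:
  series:
    - [0,0,0,0]
    - [0,0,0,0]
    - [0,0,0,0]
    - [0,0,0,0]
    - [0,0,0,0]
    - [0,0,0,0]
    - [0,0,0,0]
    - [0,0,0,0]
    - [0,0,0,0]
    - [0.003,0,0,0]
  claw: 0.0
  force: 25

```text
time: 20.65
eef_pos: [0.5453, 0.3046, 0.0899]
tool_rot: [[0.973, -0.233, -0.001], [-0.233, -0.973, -0.0], [-0.001, 0.0, -1.0]]
ft_force: [-2.7, -1.6, 4.5]
opening: 0.23
grasp_force: 25.0
```

```bash
python3 st.py; python3 chk.py 12
```

```text
t 20.65 yaw -13.446683348021146 need twist -0.0008147781288233846 [0.54534517 0.30462256 0.08987128] j [-0.29  0.58 -0.44  1.77  0.31  0.86 -2.67]
to knob in tool (now, after twist) [0.0532 0.0006 0.0038] 0.0532 0.0006 F [-2.7 -1.6  4.5]
top far 0
top near 220 143.7 184.1
side far 0
side near 132 237.8 336.0
```

Request:
arm_command:
  series:
    - [0.004,0,0,0]
    - [0.007,0,0,0]
    - [0.007,0,0,0]
    - [0.007,0,0,0]
    - [0.007,0,0,0]
    - [0.007,0,0,0]
    - [0.006,0,0,0]
    - [0.005,0,0,0]
    - [0.003,0,0,0]
    - [0,0,0,0]

```text
time: 21.75
eef_pos: [0.5982, 0.2918, 0.0899]
tool_rot: [[0.972, -0.234, 0.001], [-0.234, -0.972, -0.0], [0.001, -0.0, -1.0]]
ft_force: [-1.2, -1.9, 4.3]
opening: 0.225
grasp_force: 25.0
```

```bash
python3 st.py
```

```text
t 21.75 yaw -13.509725958512194 need twist -0.0019150792509444736 [0.59823752 0.29184717 0.08989044] j [-0.25  0.64 -0.42  1.66  0.31  0.91 -2.6 ]
to knob in tool (now, after twist) [-0.0012  0.0004  0.0039] -0.0012 0.0004 F [-1.2 -1.9  4.3]
```

No resistance so far, so the gate is nearly home. I'll press it up to the stop.

Request:
arm_command:
  series:
    - [0.003,0,0,0]
    - [0.003,0,0,0]
    - [0.002,0,0,0]
    - [0.002,0,0,0]
    - [0.001,0,0,0]
    - [0,0,0,0]
    - [0,0,0,0]
    - [0,0,0,0]
    - [0,0,0,0]
    - [0,0,0,0]

```text
time: 22.75
eef_pos: [0.6028, 0.2907, 0.0896]
tool_rot: [[0.973, -0.231, -0.009], [-0.231, -0.973, -0.001], [-0.008, 0.003, -1.0]]
ft_force: [-16.7, -2.3, 15.1]
opening: 0.227
grasp_force: 25.0
```

```bash
python3 st.py
```

```text
t 22.75 yaw -13.345814557112458 need twist 0.0009457143850389593 [0.60280162 0.29074114 0.08962235] j [-0.25  0.65 -0.42  1.65  0.31  0.93 -2.59]
to knob in tool (now, after twist) [-0.0058  0.0004  0.0037] -0.0059 0.0004 F [-16.7  -2.3  15.1]
```

The gate is at the stop. Next: unload, open, lift away and check.

Request:
arm_command:
  series:
    - [-0.003,0,0,0]
    - [0,0,0,0]
    - [0,0,0,0]
    - [0,0,0,0]
    - [0,0,0,0]
    - [0,0,-0.02,0]
    - [0,0,-0.03,0]
    - [0,0,-0.04,0]
    - [0,0,-0.04,0]
    - [-0.02,0,-0.03,0]
  claw: 0.06

```text
time: 23.75
eef_pos: [0.5885, 0.2938, 0.2522]
tool_rot: [[0.972, -0.237, 0.003], [-0.237, -0.972, 0.001], [0.003, -0.002, -1.0]]
ft_force: [1.0, -0.6, 0.1]
opening: 0.681
grasp_force: 0.0
```

Request:
arm_command:
  series:
    - [-0.03,0,-0.02,0]
    - [-0.04,0,0,0]
    - [-0.04,0,0,0]
    - [-0.02,0,0,0]
    - [0,0,0,0]
    - [0,0,0,0]
    - [0,0,0,0]
    - [0,0,0,0]
    - [0,0,0,0]
    - [0,0,0,0]

```text
time: 24.75
eef_pos: [0.4599, 0.325, 0.2694]
tool_rot: [[0.972, -0.234, -0.0], [-0.234, -0.972, -0.0], [-0.0, 0.0, -1.0]]
ft_force: [-0.4, 0.5, 0.2]
opening: 0.684
grasp_force: 0.0
```

```bash
python3 st.py; python3 chk.py 13
python3 - <<'E'
from h import *
u=np.array([np.cos(np.radians(-13.4)),np.sin(np.radians(-13.4))])
im=cv2.imread('pics/top13.png');g=im.max(2)[215:300,80:150]<30
num,l,s,ce=cv2.connectedComponentsWithStats(g.astype(np.uint8))
for i in range(1,num):
    if s[i][4]>20: c=ce[i]+[80,215];print(s[i][4],c,'g vs start',(atz('top',(125,237.2),.1)-atz('top',c,.1))[:2]@u)
A=[]
for n,(y0,y1,x0,x1) in(('top',(110,260,90,240)),('side',(280,430,150,300))):
    A.append(cv2.resize(cv2.imread(f'pics/{n}13.png')[y0:y1,x0:x1],(400,400),interpolation=2))
cv2.imwrite('pics/c13.png',np.hstack(A))
E
```

```text
t 24.75 yaw -13.524592280943903 need twist -0.0021745455250408996 [0.45990442 0.32497988 0.26940928] j [-0.29  0.3  -0.54  1.74  0.17  1.15 -2.68]
to knob in tool (now, after twist) [0.1411 0.0003 0.1834] 0.1411 0.0006 F [-0.4  0.5  0.2]
top far 0
top near 215 143.8 184.1
side far 0
side near 135 237.7 336.1
151 [125.35099338 236.86754967] g vs start -0.0006917501874466476
```

View pics/c13.png

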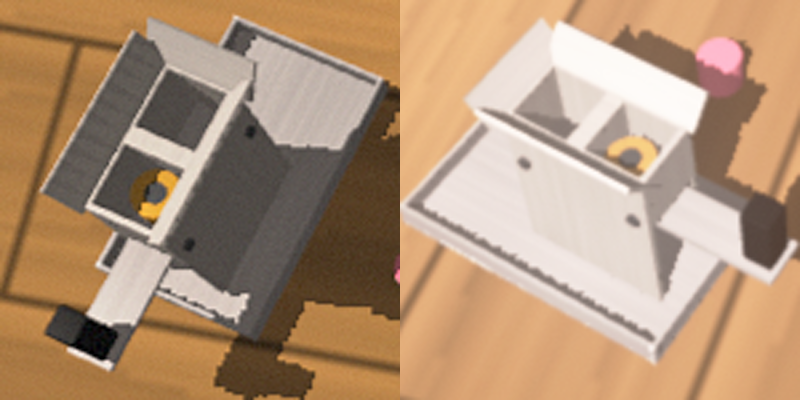

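The far cell is empty and the near bushing is still in its cell. The gate is about 0.7 mm further in than at the start, so it is at its stop, and the robot is clear. The dropped bushing is hidden under the hopper. Handing in.

```bash
python3 -c "
from bench import robot
print(robot.close_job())"
```

```text
the job is handed in; nothing more can be done
None
```

Handed in at about 25 s: the far bushing left its cell (it jammed, so I went down into the cell with closed fingers; I never saw it in the tray, which the hopper hides), the near bushing is still in its cell though a grip slip let the gate out to about 60 mm, and the gate is shut and released; no verdict came back.

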